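# Re-index the accelerometer arm to the tall stud

## Robot

A 7-joint arm with a two-finger parallel gripper is mounted at the origin on a cart in front of the work surface, level with it; the furniture and walls round the work are solid. World frame = base frame: x ahead of the robot, y to its left, z up, the work surface at z = 0. Lengths are in m, angles in rad, forces in N, time in s.
With the tool pointing down it reaches from about 0.425 to 1.025 m from the base axis. Payload 9.4 kg.
Tool frame: the origin (TCP) lies midway between the tips of the shut fingers; the grasp point (between the pads) lies 19 mm behind it; z points along the fingers, y is the line along which they close (so a half turn about z gives the same grasp; the last joint's range is limited). The gripper opens to 93 mm and grips with 3 to 60 N. Pads are 15 mm wide; open, the fingers measure 128 mm over their backs; the gripper's body (75 mm by 188 mm) begins 65 mm behind the grasp point.
Start: joints at [-1.405, 0.599, -0.003, 1.599, 0.002, 0.943, -0.08], TCP at [0.174, 0.704, 0.219] pointing down, gripper open.
Joint ranges: [-2.57, 2.57], [-0.35, 1.97], [-1.29, 1.29], [0.11, 2.56], [-1.05, 4.19], [0.11, 1.86], [-2.63, 2.63]. Speed limits (rad/s): [2.22, 2.22, 3.01, 3.01, 3.14, 3.14, 3.14].

## Interface

Orientations are given as a unit quaternion [w, x, y, z].
In Python, from rig import env gives the robot as it stands. The module is installed in compiled form; this text tells all that it offers. Calls block until the motion is done:
- env.move_ptp(position, orientation): joint-space move of the TCP to a pose.
- env.servo_line(position, rate=0.15, attitude=None): straight line of the TCP; attitude=None keeps the orientation; rate is the mean speed in m/s.
- env.set_joints(angles): joint-space move.
- env.gripper_to(opening, strength=None): opening from 0.0 (shut) to 1.0 (fully open); strength is the grip in N (None keeps the last); returns when the fingers have stopped.
- env.sleep(seconds).
- env.solve_ik(position, orientation): joint angles nearest the present ones, or None.
- env.sense(): the state.
- env.capture(name): name is "side" or "top"; returns (picture, depth): 480x640x3 uint8, blue, green, red; 480x640 float32, m along the optical axis (not along the pixel's ray), 0 where there is no reading.
- env.camera_model(name): a dict with "camera_matrix" (3x3 intrinsics, pixels), "world_from_camera" (4x4, takes a point from camera to world coordinates). Camera axes: x right, y up, looking along -z (the intrinsics and any distortion apply to the point x, -y, -z); pixel columns grow to the right and rows downward; lengths in m; the calibration is good to about 2 mm. A picture is of the moment at which its call begins. camera_model takes no time and is no camera call.
A pose or a line that the arm cannot do raises env.PlanningError and nothing moves.
- env.finish_job(): hands the job in; it is judged then, once.
The state is a dict: "time": time; "joint_pos": joint angles; "qvel": joint speeds; "effort": joint torques, N m; "eef_pos": TCP position; "tcp_rot": TCP orientation; "wrist_force": force on the tool from outside, world axes, zero at the start; "wrist_torque": the same for the moment, N m; "gripper_width": opening from 0.0 (shut) to 1.0 (fully open); "grasp_force": force on a finger pad.
Only numpy, scipy, OpenCV 4.12 (cv2) and the standard library are available. Lean on these libraries where they do the work, as an engineer would, in place of code of your own. Each camera call takes 0.05 s, during which the arm holds its last target. There are 200 camera calls.

## Task

The accelerometer arm of the indexing head is locked in its park notch. Pull the sprung knob up, swing the arm round until it points at the tall stud, and let the pin snap fully home in the notch there, feeling for the notch: the notches do not line up quite true with the studs. Never force the pin against the ring, leave the knob free, and leave the loose things on and around the head where they are.

Things in the scene. Friction and masses are not known exactly. Their poses are not given: they have to be found in the camera images.
- indexer: Indexing head, fixed on the bench: round aluminium plate 196 mm across, 10 mm thick, with a steel notched ring of 40 mm radius on it. Origin: on the upright turning axis at bench height; z up; x points from the axis to the middle of the four studs (the park direction). The studs stand 84 mm from the axis at +36, +72, -36 and -72 degrees from x about z.
- ring_top (a point): Point on the turning axis level with the notched ring's top, 34 mm above the bench. Notches are 6 mm deep: a wide park notch (about 15 mm), and one notch 7.6 mm wide for each stud. But a stud's notch lies off the stud's true direction by up to 10 degrees (0.18 rad) one way or the other, each notch by its own unmeasured amount (this frame does not show it).
- knob_bar (a point): Centre of the knob's black grip bar, 56 mm long (x of this frame, pointing along the arm), 16 mm wide (y), 24 mm tall, on the turning axis; 82 mm above the bench when the pin is home. Grip it across its width. Under it a 14 mm round neck; 13 mm below the bar's underside, a 20 mm round collar and a dark lug towards the pin.
- knob: The same sprung knob as a whole; origin on the turning axis, at bench height when home, rising with it. It lifts up to 14 mm to a stop; the spring draws it down with 8 N home, 10 N at 6 mm, 13 N at the stop; damped, so lift at 50 mm/s or less. Over 6 mm up the pin clears the ring. Let go over solid ring it stays 6 mm up; over a notch it snaps down.
- index_pin: Steel locking pin under the knob's lug, 6 mm square with a slightly rounded end, 32 mm from the axis on the arm's side; rises and turns with the knob. Origin: centre of its lower end, 28 mm above the bench when home on a notch floor, 34 mm when it rests on top of the solid ring. It bears 25 N at most.
- nose_tip (a point): Pointed tip of the aluminium sensor arm, 62 mm from the axis, 38 mm above the bench; a small grey accelerometer (top 60 mm above the bench) is fixed just behind the tip. x of this frame points outward along the arm. The arm turns with the knob (1.75 rad either way from the head's x, friction 0.1 N m) but does not rise.
- tall_stud: The tall steel stud, 12 mm diameter, 46 mm tall, on the head's plate 84 mm from the axis. Origin: centre of its foot. The other three studs look alike but are only 18 mm tall; which stud stands where varies.
- spare_sensor_a: Small grey loose accelerometer, 14x21x19 mm, standing on the rear of the plate. Origin: centre of its underside. Leave alone.
- spare_sensor_b: Small grey loose accelerometer, 16x23x19 mm, standing on the rear of the plate. Origin: centre of its underside. Leave alone.
- tee: Small metal T connector, 29x46x18 mm, loose on the bench beside the head. Leave alone.
- screwdriver: Screwdriver 149 mm long, loose, left of the head. Leave alone.
- marker: Marker pen 135 mm long, loose, right of the head. Leave alone.
There are look-alikes about, which are no part of the job. Of the things that look like the indexer, the larger one is meant.

How it is judged:
On the way, in this order (a step that is already met when the one before it is completed fails the run):
1. the pin is drawn up clear of the ring (z of index_pin in the frame of indexer above 0.0345 m), for 0.1 s.
2. the arm has been swung round to the tall stud (horizontal distance between nose_tip and tall_stud below 0.032 m), for 0.1 s.
At the end, for the whole second after the job is handed in: The arm points at the tall stud (its tip within 32 mm of the stud's axis in plan, which only the notch of that stud gives), the pin is home in that notch (lower end within 2.5 mm of the notch floor), and arm and knob are at rest (horizontal distance between nose_tip and tall_stud below 0.032 m and z of index_pin in the frame of indexer below 0.0305 m and angular speed of index_pin below 0.1 rad/s and linear speed of index_pin below 0.02 m/s); the robot touches nothing.
It fails at once if the pin is pressed against the ring, down or sideways, with more than 25 N (contact force between index_pin and anything else above 25 N).
It fails at once if a loose bystander is shifted by more than 25 mm (distance of any of spare_sensor_a, spare_sensor_b, tee, screwdriver, marker from where it was at the start of the episode above 0.025 m).
It also fails if it takes over 38 s, if anything falls off the work surface, if the arm or the gripper's body presses on something with over 40 N, if the wrist force passes 120 N, or if a joint passes its speed limit or range.

## Working session

There is one attempt and no reset: what is moved stays moved. The work goes in short steps, each a Python script; the robot and the scene stay as the last script left them, time stands still between calls to the robot, and variables do not carry over. Pictures are saved under pics/ and viewed, at most 10 in all, crops included, and the job is handed in when it is done.

```bash
mkdir -p pics; python3 - <<'E'
from rig import env
import cv2,numpy as np
for n in("top","side"):
    p,d=env.capture(n); cv2.imwrite(f"pics/{n}0.png",p); np.save(f"{n}0.npy",d)
    m=env.camera_model(n); print(n,{k:np.round(v,4).tolist() if not isinstance(v,str) else v for k,v in m.items()})
print(env.sense())
E
```

```text
top {'camera_matrix': [[590.7724, 0.0, 308.9632], [0.0, 590.7724, 237.0071], [0.0, 0.0, 1.0]], 'world_from_camera': [[0.0013, 0.9946, -0.1034, 0.4127], [-1.0, 0.0023, 0.0092, -0.0026], [0.0093, 0.1034, 0.9946, 1.3343], [0.0, 0.0, 0.0, 1.0]]}
side {'camera_matrix': [[448.0314, 0.0, 322.0233], [0.0, 448.0314, 242.6656], [0.0, 0.0, 1.0]], 'world_from_camera': [[0.9768, 0.1114, -0.1831, 0.3281], [-0.2132, 0.5926, -0.7767, -0.8582], [0.0219, 0.7977, 0.6026, 0.7687], [0.0, 0.0, 0.0, 1.0]]}
{'time': 0.1, 'joint_pos': array([-1.40465618,  0.60000958, -0.00254744,  1.6000249 ,  0.00180368,
        0.94290982, -0.07980574]), 'qvel': array([-0.00028532, -0.00178018,  0.00168892, -0.00145492,  0.0031449 ,
       -0.00073913, -0.00053368]), 'effort': array([ 6.35309800e-03, -7.66559744e+01,  1.50265083e+00, -2.52939570e+01,
       -5.22961956e-02,  1.36098935e-02,  5.52556196e-05]), 'eef_pos': array([0.17424296, 0.7033126 , 0.21788087]), 'tcp_rot': array([-1.81445470e-05,  1.21093015e-01,  9.92640935e-01, -6.74518087e-04]), 'wrist_force': array([ 0.58030553, -0.5526445 ,  0.24065013]), 'wrist_torque': array([0.01179854, 0.02854071, 0.02018544]), 'grasp_force': 0.0, 'gripper_width': 0.9986972924582108}
```

View pics/top0.png

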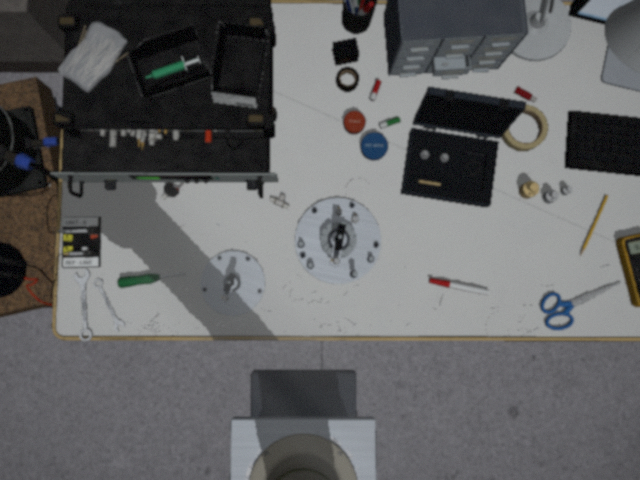

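View pics/side0.png

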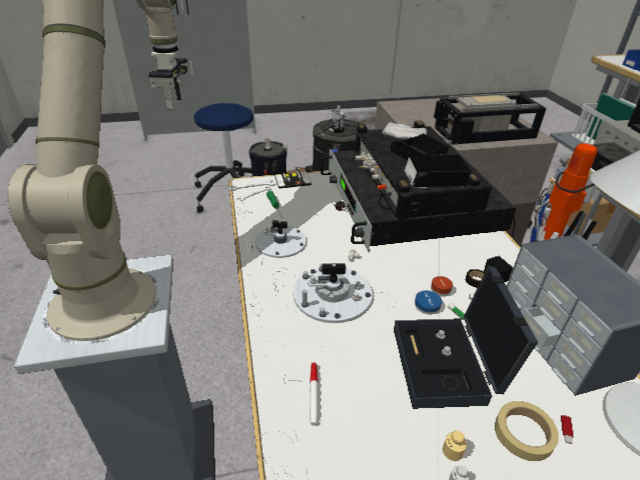

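The large head is at top pixel (338,240) and side pixel (333,292); the smaller look-alike is at top (233,282). Next I'll crop and enlarge both views.

```bash
cat > h.py <<'E'
import cv2,numpy as np
from rig import env
def ray(n,u,v):
    m=env.camera_model(n);K=m["camera_matrix"];T=m["world_from_camera"]
    d=T[:3,:3]@np.array([(u-K[0,2])/K[0,0],-(v-K[1,2])/K[1,1],-1]);return T[:3,3],d
def onplane(n,u,v,z):
    o,d=ray(n,u,v);return o+d*(z-o[2])/d[2]
def proj(n,P):
    m=env.camera_model(n);K=m["camera_matrix"];T=m["world_from_camera"]
    c=T[:3,:3].T@(np.asarray(P)-T[:3,3]);return K[0,0]*c[0]/-c[2]+K[0,2],-K[1,1]*c[1]/-c[2]+K[1,2]
E
python3 - <<'E'
import cv2,numpy as np
from h import *
t=cv2.imread("pics/top0.png");s=cv2.imread("pics/side0.png")
a=cv2.resize(t[190:290,288:388],(600,600),interpolation=cv2.INTER_CUBIC)
b=cv2.resize(s[250:330,283:383],(750,600),interpolation=cv2.INTER_CUBIC)
cv2.imwrite("pics/tc.png",a);cv2.imwrite("pics/sc.png",b)
print(onplane("top",338,240,.01),onplane("side",333,292,.01))
E
```

```text
[ 0.54380115 -0.08020295  0.01      ] [ 0.54227447 -0.08150348  0.01      ]
```

View pics/tc.png

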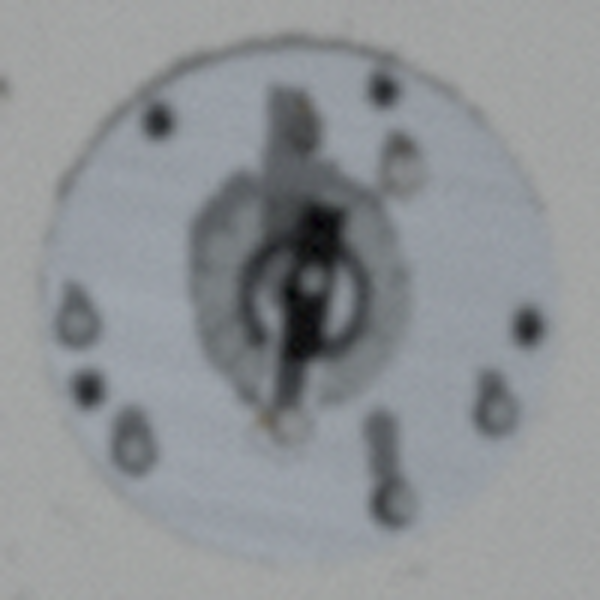

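View pics/sc.png

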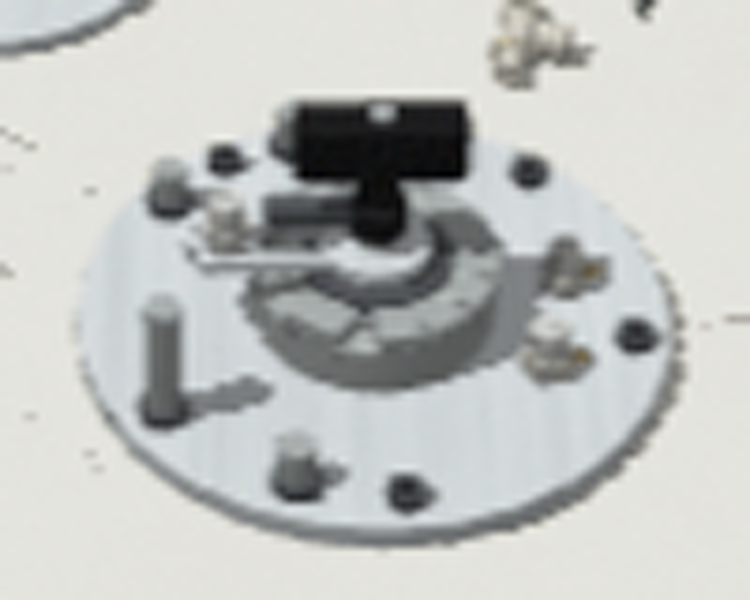

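The tall stud is at top crop (393,503), which is the +36° stud. The short studs are at (497,410), (135,448) and (80,318), and the bar runs from (320,210) to (300,355), with the arm pointing towards the robot. Now I'll fit the axis and heading.

```bash
python3 - <<'E'
from h import *
import math
t=cv2.imread("pics/top0.png");s=cv2.imread("pics/side0.png")
# plate: bluish (b-r) vs bench
for n,im,(r0,r1,c0,c1) in (("top",t,(185,295,285,392)),("side",s,(250,330,283,383))):
    g=im[r0:r1,c0:c1].astype(int); d=(g[...,0]-g[...,2])
    print(n,"b-r plate/bench",np.percentile(d,[5,25,50,75,95]))
    m=cv2.GaussianBlur(d.astype(np.float32),(3,3),0)>((np.percentile(d,5)+np.percentile(d,90))/2)
    m=cv2.morphologyEx(m.astype(np.uint8),cv2.MORPH_OPEN,np.ones((3,3)))
    c=max(cv2.findContours(m,cv2.RETR_EXTERNAL,cv2.CHAIN_APPROX_NONE)[0],key=cv2.contourArea)
    h=cv2.convexHull(c)[:,0]+[c0,r0]
    P=np.array([onplane(n,u,v,.01)[:2] for u,v in h])
    A=np.c_[2*P,np.ones(len(P))]
    x=np.linalg.lstsq(A,(P**2).sum(1),rcond=None)[0]
    print(n,"centre",x[:2],"r",math.sqrt(x[2]+x[0]**2+x[1]**2))
    k=(g.max(2)<45).astype(np.uint8)
    cc=cv2.connectedComponentsWithStats(k)
    for st,ce in zip(cc[2][1:],cc[3][1:]):
        if st[4]>15: print("dark",st,ce+[c0,r0],onplane(n,*(ce+[c0,r0]),.094))
f=lambda u,v,z:onplane("top",288+(u+.5)/6-.5,190+(v+.5)/6-.5,z)[:2]
fs=lambda u,v,z:onplane("side",283+(u+.5)/7.5-.5,250+(v+.5)/7.5-.5,z)[:2]
print("bar top",f(320,210,.094),f(300,355,.094),"dot",f(313,278,.096), "side dot",fs(383,110,.096))
S={36:f(393,503,.056),72:f(497,410,.028),-36:f(135,448,.028),-72:f(80,318,.028)}
S2={36:fs(160,305,.056),72:fs(297,440,.028),-36:fs(168,168,.028)}
for T in (S,S2):
  A=[];B=[]
  for a,p in T.items():
    # p = c + 84*(R(th) e_a): linear in c, cos, sin
    ca,sa=math.cos(math.radians(a))*.084,math.sin(math.radians(a))*.084
    A+=[[1,0,ca,-sa],[0,1,sa,ca]];B+=list(p)
  x,res,_,_=np.linalg.lstsq(np.array(A),np.array(B),rcond=None)
  print("studs fit c",x[:2],"scale",np.hypot(x[2],x[3]),"yaw",math.atan2(x[3],x[2]),"res",np.round(np.array(A)@x-B,4))
E
```

```text
top b-r plate/bench [ 0.  1.  4. 11. 14.]
top centre [ 0.54354672 -0.07902528] r 0.09762493487331836
dark [51 39  9 10 62] [340.29032258 229.06451613] [ 0.55873947 -0.08021169  0.094     ]
dark [50 51  7 14 60] [337.86666667 243.26666667] [ 0.52856259 -0.07497053  0.094     ]
side b-r plate/bench [-7. -6. -5.  6.  9.]
side centre [ 0.54155733 -0.0784959 ] r 0.09983592497571638
dark [ 39  14  23  18 252] [333.37698413 270.72619048] [ 0.53596068 -0.09841205  0.094     ]
bar top [ 0.56829228 -0.08157788] [ 0.51695536 -0.07432974] dot [ 0.54395197 -0.0788858 ] side dot [ 0.54137269 -0.07808215]
studs fit c [ 0.54338464 -0.07879192] scale 0.985209624284511 yaw 2.9209149745231957 res [ 0.0007 -0.0017 -0.0011  0.0009  0.0007  0.0005 -0.0004  0.0003]
studs fit c [ 0.54032939 -0.07592778] scale 0.9829345420910274 yaw 2.940911366775418 res [ 0.0007 -0.0002 -0.0005 -0.     -0.0002  0.0002]
```

```bash
cat >> h.py <<'E'
import math
C=np.array([.5427,-.0785])
def quat(y): return [0,math.cos(y/2),math.sin(y/2),0]
def st(tag=""):
    s=env.sense();print(tag,"t%.2f"%s["time"],"p",np.round(s["eef_pos"],4),"q7 %.3f"%s["joint_pos"][6],"F",np.round(s["wrist_force"],1),"T",np.round(s["wrist_torque"],2),"w %.3f g %.1f"%(s["gripper_width"],s["grasp_force"]));return s
E
python3 - <<'E'
from h import *
for y in (2.97,2.97-math.pi):
  for dy in (0,.4,.85):
    q=env.solve_ik([*C,.064],quat(y+dy)); print(y+dy,None if q is None else np.round(q,3))
d=np.load("top0.npy")
print("box heights:")
for u,v in ((160,100),(265,180),(120,180),(260,160),(330,190)):
    o,r=ray("top",u,v);print(u,v,np.round(o+r*d[v,u],3))
E
```

```text
2.97 [ 0.116  0.618 -0.11   2.122  0.16   0.409  1.278]
3.37 [ 0.167  0.621 -0.183  2.119  0.262  0.422  1.576]
3.8200000000000003 [ 0.227  0.628 -0.271  2.115  0.375  0.443  1.913]
-0.17159265358979292 [-0.286  0.676  0.491  2.148 -0.697  0.478 -0.993]
0.2284073464102071 [-0.231  0.658  0.405  2.145 -0.59   0.448 -0.703]
0.6784073464102071 [-0.172  0.642  0.314  2.141 -0.467  0.423 -0.379]
box heights:
160 100 [0.81  0.288 0.175]
265 180 [0.675 0.084 0.039]
120 180 [0.674 0.405 0.039]
260 160 [0.708 0.091 0.091]
330 190 [ 0.66  -0.063 -0.   ]
```

```bash
python3 - <<'E'
from h import *
s=st()
env.servo_line([s["eef_pos"][0],s["eef_pos"][1],.32],rate=.3)
env.move_ptp([*C,.25],quat(2.98)); st("above")
env.gripper_to(.5,20)
env.servo_line([*C,.067],rate=.15); st("down")
p,_=env.capture("side"); cv2.imwrite("pics/s1.png",cv2.resize(p[200:340,250:420],(728,600),interpolation=cv2.INTER_CUBIC))
E
```

```text
t0.10 p [0.1742 0.7033 0.2179] q7 -0.080 F [ 0.6 -0.6  0.2] T [0.01 0.03 0.02] w 0.999 g 0.0
above t3.63 p [ 0.543  -0.0778  0.2499] q7 1.732 F [-0.6  0.4 -0.8] T [ 0.04  0.01 -0.02] w 0.998 g 0.0
down t5.90 p [ 0.5431 -0.0786  0.0677] q7 1.908 F [1.  0.  0.8] T [-0.01  0.03  0.02] w 0.501 g 0.0
```

View pics/s1.png

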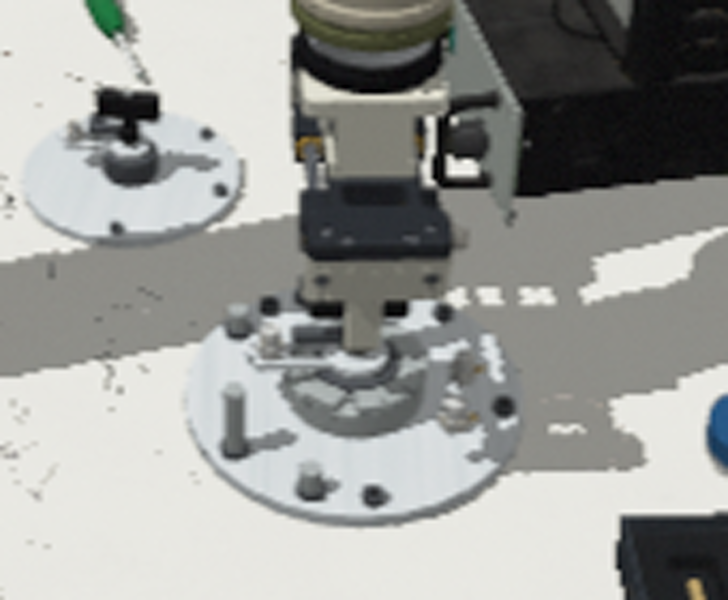

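Gripper fingers straddle the bar (finger at about (362,325) in this crop), and the plate and sensors are clear. Next: grip, re-centre by the lateral force, and lift.

```bash
python3 - <<'E'
from h import *
env.gripper_to(0.05,40); env.sleep(.2); st("grip")
p0=env.sense()["eef_pos"]; base=[*C,.067]
env.servo_line([*C,.071],rate=.02); env.sleep(.15); st("up4")
env.servo_line([*C,.0753],rate=.02); env.sleep(.15); st("up8.3")
E
```

```text
grip t6.75 p [ 0.543  -0.0771  0.0671] q7 1.908 F [0.7 4.2 1.5] T [ 1.08 -0.17 -0.03] w 0.171 g 40.0
up4 t7.25 p [ 0.5429 -0.077   0.0703] q7 1.905 F [ 2.5  4.7 -9.9] T [ 1.03 -0.71 -0.03] w 0.166 g 40.0
up8.3 t7.77 p [ 0.5429 -0.077   0.0745] q7 1.901 F [  4.    4.5 -11.7] T [ 1.02 -0.8  -0.01] w 0.169 g 40.0
```

```bash
sed -i 's/^C=.*/C=np.array([.5427,-.0768])/' h.py; cat >> h.py <<'E'
def go(y,z):
    q=env.solve_ik([*C,z],quat(y)); assert q is not None; env.set_joints(q)
E
python3 - <<'E'
from h import *
for y in (3.08,3.22,3.35): go(y,.0755)
env.sleep(.15);st("3.35")
z=.0755
for i in range(8):
    z-=.0004; env.servo_line([*C,z],rate=.01); env.sleep(.1)
    s=st("z%.4f"%z)
    if s["wrist_force"][2]>-6: break
E
```

```text
3.35 t8.67 p [ 0.5429 -0.0771  0.0755] q7 2.131 F [  3.8  -2.8 -12.2] T [-0.65 -0.93  0.05] w 0.168 g 40.0
z0.0751 t9.02 p [ 0.5429 -0.0771  0.0751] q7 2.133 F [  3.5  -3.2 -12.4] T [-0.77 -0.98 -0.08] w 0.167 g 40.0
z0.0747 t9.37 p [ 0.5428 -0.0771  0.0747] q7 2.133 F [  4.1  -3.9 -11.9] T [-0.89 -0.95 -0.12] w 0.171 g 40.0
z0.0743 t9.72 p [ 0.5429 -0.0771  0.0743] q7 2.134 F [  4.1  -3.8 -11.7] T [-0.84 -1.   -0.05] w 0.166 g 40.0
z0.0739 t10.07 p [ 0.5429 -0.0771  0.0739] q7 2.134 F [  3.5  -3.8 -11.9] T [-0.88 -0.92 -0.05] w 0.170 g 40.0
z0.0735 t10.42 p [ 0.5429 -0.0771  0.0736] q7 2.134 F [ 3.6 -4.1 -9.8] T [-0.86 -0.89 -0.09] w 0.169 g 40.0
z0.0731 t10.77 p [ 0.5429 -0.0771  0.0733] q7 2.135 F [ 2.1 -4.6 -8.3] T [-0.99 -0.81 -0.06] w 0.174 g 40.0
z0.0727 t11.12 p [ 0.5429 -0.0771  0.073 ] q7 2.135 F [ 3.5 -3.1 -4. ] T [-1.02 -0.7  -0.07] w 0.168 g 40.0
```

```bash
python3 - <<'E'
from h import *
y=3.35
while y<3.77:
    y+=.02; go(y,.0727); env.sleep(.08); s=st("y%.2f"%y)
    f=s["wrist_force"][2]
    if f<-8.5 or f>3 or abs(s["wrist_torque"][2])>.4: break
E
```

```text
y3.37 t11.45 p [ 0.5429 -0.0771  0.0729] q7 2.148 F [ 4.  -4.3 -4.5] T [-1.06 -0.7   0.02] w 0.170 g 40.0
y3.39 t11.78 p [ 0.5429 -0.0771  0.0729] q7 2.161 F [ 2.5 -4.9 -6.2] T [-1.06 -0.77 -0.06] w 0.166 g 40.0
y3.41 t12.12 p [ 0.5429 -0.0772  0.0727] q7 2.173 F [ 4.5 -5.3 -8.6] T [-1.17 -0.98 -0.02] w 0.169 g 40.0
```

```bash
python3 - <<'E'
from h import *
for y in (3.42,3.43,3.44,3.45):
    go(y,.0727); env.sleep(.08); s=st("y%.2f"%y)
    if s["wrist_force"][2]>-8 or abs(s["wrist_torque"][2])>.35: break
E
```

```text
y3.42 t12.45 p [ 0.5429 -0.0772  0.0726] q7 2.179 F [ 4.1 -4.7 -9.9] T [-1.17 -0.95  0.04] w 0.168 g 40.0
y3.43 t12.78 p [ 0.5429 -0.0772  0.0726] q7 2.186 F [ 4.3 -4.7 -9.2] T [-1.16 -1.01 -0.01] w 0.168 g 40.0
y3.44 t13.12 p [ 0.5429 -0.0772  0.0725] q7 2.192 F [ 4.4 -5.2 -9.9] T [-1.14 -1.07 -0.  ] w 0.170 g 40.0
y3.45 t13.45 p [ 0.5429 -0.0772  0.0725] q7 2.198 F [  5.   -4.7 -10.8] T [-1.12 -1.02 -0.06] w 0.171 g 40.0
```

```bash
python3 - <<'E'
from h import *
go(3.44,.0727)
for z in (.0722,.0717,.0712,.0706):
    env.servo_line([*C,z],rate=.01); env.sleep(.08); s=st("z%.4f"%z)
    if s["wrist_force"][2]>-5: break
E
```

```text
z0.0722 t14.03 p [ 0.5429 -0.0772  0.072 ] q7 2.192 F [ 4.3 -5.2 -9.7] T [-1.13 -1.05  0.03] w 0.167 g 40.0
z0.0717 t14.37 p [ 0.5429 -0.0772  0.0715] q7 2.193 F [  4.6  -5.2 -10.9] T [-1.14 -1.02  0.07] w 0.170 g 40.0
z0.0712 t14.70 p [ 0.5429 -0.0772  0.071 ] q7 2.193 F [  4.6  -4.9 -11.1] T [-1.15 -1.01  0.05] w 0.170 g 40.0
z0.0706 t15.03 p [ 0.5429 -0.0772  0.0704] q7 2.193 F [  4.2  -4.9 -10.9] T [-1.17 -1.01  0.06] w 0.168 g 40.0
```

```bash
python3 - <<'E'
from h import *
for z in (.0698,.069,.0682):
    env.servo_line([*C,z],rate=.015); env.sleep(.05); s=st("z%.4f"%z)
    if s["wrist_force"][2]>-5: break
env.gripper_to(.5); env.sleep(.3); st("open")
env.servo_line([*C,.2],rate=.2); st("up")
p,d=env.capture("side"); cv2.imwrite("pics/s2.png",cv2.resize(p[230:330,270:395],(750,600),interpolation=cv2.INTER_CUBIC))
E
```

```text
z0.0698 t15.33 p [ 0.5429 -0.0772  0.0697] q7 2.194 F [ 3.8 -4.1 -9.7] T [-1.14 -1.06  0.05] w 0.175 g 40.0
z0.0690 t15.63 p [ 0.5429 -0.0772  0.0689] q7 2.194 F [ 3.7 -5.  -9.8] T [-1.16 -0.99  0.08] w 0.169 g 40.0
z0.0682 t15.93 p [ 0.5429 -0.0772  0.0681] q7 2.194 F [ 3.  -4.5 -9.6] T [-1.17 -0.97  0.01] w 0.167 g 40.0
open t16.93 p [ 0.5427 -0.0768  0.0682] q7 2.194 F [ 0.1 -0.5  1. ] T [ 0.06 -0.05 -0.07] w 0.499 g 0.0
up t17.74 p [ 0.5422 -0.0765  0.1993] q7 2.116 F [-0.3 -0.2  0.1] T [ 0.01 -0.05  0.01] w 0.501 g 0.0
```

View pics/s2.png

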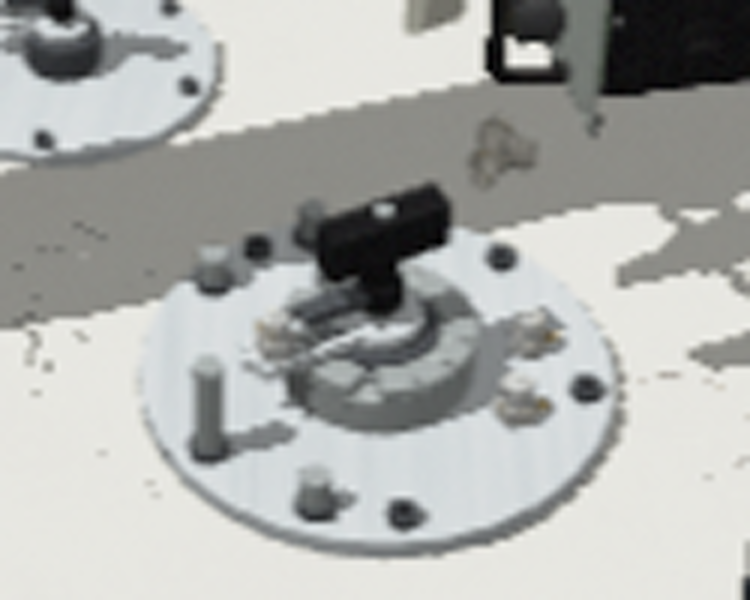

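The arm now points towards the tall stud, with the tip at crop (247,362) and the stud foot at (210,445). The knob dot is at (384,210). I'll check the tip distance and the knob height.

```bash
python3 - <<'E'
from h import *
px=lambda u,v:(270+(u+.5)/6-.5,230+(v+.5)/6-.5)
n=onplane("side",*px(247,362),.038)[:2]; s=onplane("side",*px(207,361),.056)[:2]
c=onplane("side",*px(382,330),.04)[:2]
print("tip",n,"stud",s,"dist",np.linalg.norm(n-s))
print("dot now",px(384,210),"dot before",(283+383.5/7.5-.5,250+110.5/7.5-.5))
P=np.array([*C,.096]);print("6mm =",np.array(proj("side",P+[0,0,.006]))-proj("side",P))
t,d=env.capture("top");cv2.imwrite("pics/t2.png",cv2.resize(t[190:290,288:388],(600,600),interpolation=cv2.INTER_CUBIC))
E
```

```text
tip [ 0.48413556 -0.09312758] stud [ 0.46525757 -0.10848713] dist 0.0243371003210937
dot now (333.5833333333333, 264.5833333333333) dot before (333.6333333333333, 264.23333333333335)
6mm = [ 0.09777593 -1.97315882]
```

```bash
python3 -c "
from h import *
st(); print(env.finish_job())"
```

```text
t17.84 p [ 0.542  -0.0766  0.1987] q7 2.115 F [0.2 0.1 0. ] T [0.   0.03 0.02] w 0.498 g 0.0
the job is handed in; nothing more can be done
None
```

I handed the job in at about 18 s; no verdict came back. The arm points at the tall stud (tip about 24 mm from its axis), the knob is back at its home height so the pin is down in the notch, and the gripper has let go and is clear.

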